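# Hold a glass cell in the beam of the light tester

## Task

First slide the light tester's battery cover fully home over its compartment, since the lamp only runs with it shut. Then pick the taller of the two glass cells up off the lens mat, gripping it by its two frosted faces only (never the clear windows or the stopper), and hold it still and upright in the gap between lamp and sensor, centred on the beam with its clear windows squarely facing lamp and sensor and touching no part of the tester. Finish while still holding it there; leave the short cell and the other things on the desk where they are.

Things in the scene. Friction and masses are not known exactly. Their poses are not given: they have to be found in the camera images.
- tester: Light tester, fixed: low grey base with two black posts. Origin on the desk below mid-gap; x to its back, y to the lamp. Base x -115 to 40, y -90 to 90 mm, top 24 mm up. Posts (44 x 45 mm, tops 100 mm up) at y = +62.5 (lamp, lens) and -62.5 mm (sensor, small hole); 80 mm gap between. Battery compartment in the front part, around x -85, y -30 mm, open at the top.
- beam (a point): Middle of the light path: half-way between lamp and sensor, 80 mm above the desk (56 mm above the tester's base). The beam runs along this frame's y axis; axes as the tester's.
- cover (a joint): Flat battery cover of the tester, sliding on rails along the tester's y axis. 0 m = shut, fully home over the compartment against its end stop; grows to 0.060 m as it is slid open towards the tester's +y. Slides with about 1.5 N of friction and stays where it is left.
- cover_rib (a point): Centre of the upright finger rib in the middle of the black battery cover, 35.5 mm above the desk: rib 10 mm thick in y (the sliding direction), 30 mm long in x, 14 mm high. Upper face of the cover plate (50 x 64 mm) 7 mm below this point, rib top 7 mm above it. Axes as the tester's.
- cell_mid (a point): Centre (half-way up the glass) of the taller cell on the mat: glass 60 mm tall plus a 5 mm black stopper. Its opaque matt frosted faces look along its +x and -x (roughly to and from the robot), 24 mm apart (plates 18 mm wide, from 2 to 58 mm above the foot, 2 mm proud of the glass). Its clear windows look along its +y and -y, 22 mm apart. z up. About 50 g.
- cell_clear: The parts of the taller cell that must not be gripped: its clear glass body (20 mm in x, 22 mm in y, 60 mm tall) and stopper. Origin at the centre of the cell's foot, axes as the cell's.
- lens_mat: Black rubber lens mat, 100 x 190 x 4 mm, fixed to the desk; both cells stand on it about 12 cm apart. Origin at the centre of its underside.
- short_mid (a point): Centre of the short cell on the mat: the same build, glass only 36 mm tall (41 mm with its stopper). A bystander.
- tape_roll: Amber tape roll lying flat, 60 mm across, 12 mm high; origin at the centre of its underside. A bystander.
- lifter: Suction-cup glass lifter with wire ring, 44 mm across, 55 mm high; origin under its centre. A bystander.
- cell: The taller cell as a whole; origin at the centre of its foot, 30 mm below its centre point, same axes.

How it is judged:
By the outcome, as a careful person would: the job done as asked, in the order asked, and still so for the second after the job is handed in, while the arm keeps its last pose, push and grip.
It also fails if it takes over 51 s, if anything falls off the work surface, if the arm or the gripper's body presses on something with over 40 N, if the wrist force passes 120 N, or if a joint passes its speed limit or range.

## Robot

A 6-joint arm with a two-finger parallel gripper is mounted at the origin on a cart in front of the work surface, level with it; the furniture and walls round the work are solid. World frame = base frame: x ahead of the robot, y to its left, z up, the work surface at z = 0. Lengths are in mm, angles in degrees, forces in N, time in s.
With the tool pointing down it reaches from about 325 to 775 mm from the base axis. Payload 9.3 kg.
Tool frame: the origin (TCP) lies between the finger pads; the fingertips stand 22 mm ahead of it and the grasp point (between the pads) lies 3 mm ahead of it; z points along the fingers, y is the line along which they close (so a half turn about z gives the same grasp; the last joint's range is limited). The gripper opens to 85 mm and grips with 20 to 120 N. Pads are 22 mm wide; open, the fingers measure 114 mm over their backs; the gripper's body (76 mm by 85 mm) begins 54 mm behind the grasp point. The pads swing forward as they close: fully open they stand 13 mm farther back than shut.
Start: joints at [-72.17, 14.817, 1.232, 76.415, 0, 81.257], TCP at [246.035, -491.898, 223.579] pointing down, gripper open.
Joint ranges: [-174.27, 174.27], [-52.1, 104.24], [-59.71, 78.15], [-110.17, 111.67], [-87.03, 83.33], [-180, 180]. Speed limits (degrees/s): [127.2, 127.2, 159.86, 180, 180, 180].

## Interface

Orientations are given as a 3x3 rotation matrix whose columns are the frame's x, y, z axes.
In Python, from plant import ctrl gives the robot as it stands.
- The arm moves only by the tool drive_tool, never from a script. Its argument "motion" is a list that holds one entry, the list of rows, each a list of 7 numbers: the shift along the tool's x, y, z in m, then the turn, a rotation vector about the tool's x, y, z in degrees, then the finger opening in m, from 0 to 0.0854. In form: [[[x, y, z, ax, ay, az, gripper], ...]]. A call has 1 to 20 rows; each row is the pose to reach, as a shift and turn from the pose commanded when the call began, along the tool's axes at that moment; what a row does not reach only later rows make up. A row lasts 1/12 s, in which the tool goes at most 41.7 mm and 7.16 degrees, less where a joint would pass 70% of its speed; a pose out of reach is approached as far as the arm can. A call with a gripper value outside its range is refused whole. The fingers move at their own pace and stop on an object; "squeeze" is the grip in N (left out, the last holds). Time passes only in rows, so rows that repeat a pose let the fingers close. It gives the time, the measured TCP pose, the force, the opening and the grip force at its end, in the units of the state.
- ctrl.read_state(): the state, without advancing time (a new reading comes with each control period).
- ctrl.snapshot(name): name is "scene" or "top" or "wrist"; returns (picture, depth): 480x640x3 uint8, red, green, blue; 480x640 float32, mm along the optical axis (not along the pixel's ray), 0 where there is no reading.
- ctrl.camera_info(name): a dict with "K" (3x3 intrinsics, pixels), "k1" (the pictures are not rectified: a ray, as slopes to the right and down, at radius r is drawn at 1 + k1 r^2 times it, then the intrinsics apply), "camera_from_world" (4x4, takes a point from world to camera coordinates). Camera axes: x right, y down, z forward; pixel columns grow to the right and rows downward; lengths in mm; the calibration is good to about 2 mm. A picture is of the moment at which its call begins: read the wrist's pose just before it. camera_info takes no time and is no camera call; for the wrist camera it gives the pose at the moment of the call.
- ctrl.hand_in(): hands the job in; it is judged then, once.
Trained networks look in the newest picture that a camera, given by its name, has taken for a name from the list of things; names that differ only in an ending like _2 or _b are one class to them, and where a whole thing is asked for, a point or a joint stands for the part that bears it (a point fixed in the world has none). Each returns a list of dicts, best first, with "score" (0 to 1); they miss things now and then, are a little off and sometimes report something else, mostly with a low value. They report only what shows in the picture. A call takes as long as a camera call.
- ctrl.boxes_of(camera, query): "xyz" ([x, y, z] in mm, in world coordinates, good to about 4 mm: the middle of the surface that is visible of it).
- ctrl.silhouettes(camera, query): "pixels" (480x640 bool, what is visible of it).
- ctrl.pinpoint(camera, query): "xyz" ([x, y, z] in mm, in world coordinates, good to about 4 mm: a listed point, or the origin of a listed thing).
The state is a dict: "time": time; "q": joint angles; "qd": joint speeds; "effort": joint torques, N m; "tool_pos": TCP position; "eef_rot": TCP orientation; "contact_force": force on the tool from outside, world axes, zero at the start; "wrist_torque": the same for the moment, N m; "opening": finger opening in mm; "finger_force": force on a finger pad.
Only numpy, scipy, OpenCV 4.12 (cv2) and the standard library are available. Lean on these libraries where they do the work, as an engineer would, in place of code of your own. Each camera call takes 0.05 s, during which the arm holds its last target. There are 200 camera calls.

## Working session

There is one attempt and no reset: what is moved stays moved. The work goes in short steps, Python scripts to look and compute and a tool call to move; the robot and the scene stay as the last step left them, time stands still between calls to the robot, and variables do not carry over. Pictures are saved under pics/ and viewed, at most 12 in all, crops included, and the job is handed in when it is done.

Besides the shell and the picture viewer there is one more tool, called after "Call:" by a JSON object that holds its "op" and its "data". drive_tool: Moves the arm, as the interface text tells. Its arguments: {"type":"object","properties":{"motion":{"type":"array","items":{"type":"array","items":{"type":"array","items":{"type":"number"}}}},"squeeze":{"type":"number"}},"required":["motion"]}

```bash
mkdir -p pics
python3 - <<'E'
from plant import ctrl
import cv2,numpy as np
s=ctrl.read_state();print(s['time'],s['tool_pos'],np.round(s['eef_rot'],3).tolist(),s['opening'])
ims=[]
for c in ("scene","top"):
    p,d=ctrl.snapshot(c);cv2.imwrite(f'pics/{c}0.png',p[:,:,::-1])
    for q in ("tester","beam","cover","cover_rib","cell_mid","cell","short_mid","tape_roll","lifter","lens_mat"):
        try: print(c,q,[(round(r['score'],2),np.round(r['xyz'],0).tolist()) for r in ctrl.pinpoint(c,q)[:3]])
        except Exception as e: print(c,q,e)
E
```

```text
0.0 [ 245.92637379 -491.61905056  222.94893851] [[0.894, 0.447, -0.0], [0.447, -0.894, 0.001], [0.0, -0.001, -1.0]] 85.51547220062656
scene tester [(0.86, [548.0, -204.0, 3.0])]
scene beam [(0.9, [545.0, -208.0, 81.0])]
scene cover it knows: beam, cell, cell_clear, cell_mid, cover_rib, lens_mat, lifter, short_mid, tape_roll, tester
scene cover_rib [(0.64, [467.0, -201.0, 34.0])]
scene cell_mid [(0.52, [580.0, 144.0, 32.0])]
scene cell [(0.87, [580.0, 149.0, -3.0])]
scene short_mid [(0.69, [539.0, 258.0, 22.0])]
scene tape_roll [(0.55, [434.0, 3.0, 0.0])]
scene lifter [(0.36, [567.0, -371.0, -2.0]), (0.2, [550.0, -202.0, 2.0])]
scene lens_mat [(0.66, [563.0, 204.0, -0.0])]
top tester [(0.79, [549.0, -204.0, -0.0])]
top beam [(0.86, [547.0, -206.0, 82.0])]
top cover it knows: beam, cell, cell_clear, cell_mid, cover_rib, lens_mat, lifter, short_mid, tape_roll, tester
top cover_rib [(0.81, [457.0, -196.0, 34.0])]
top cell_mid [(0.46, [581.0, 142.0, 35.0])]
top cell [(0.75, [582.0, 144.0, 3.0]), (0.51, [583.0, 146.0, -0.0])]
top short_mid [(0.71, [541.0, 260.0, 23.0])]
top tape_roll [(0.87, [436.0, 5.0, -3.0])]
top lifter [(0.61, [571.0, -372.0, 2.0]), (0.34, [583.0, 145.0, 34.0])]
top lens_mat [(0.95, [559.0, 206.0, -5.0])]
```

View pics/scene0.png

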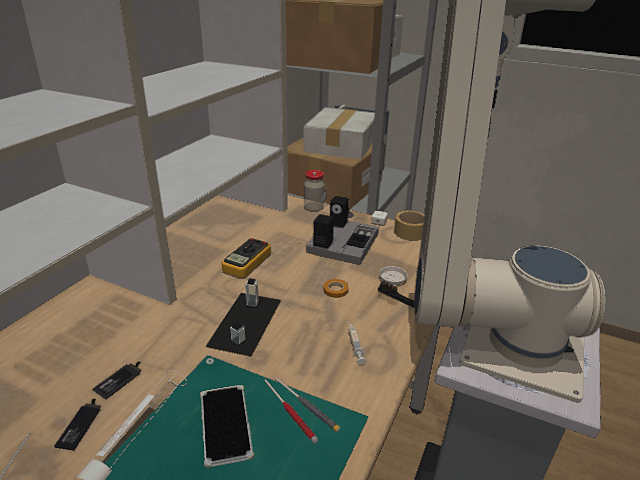

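View pics/top0.png

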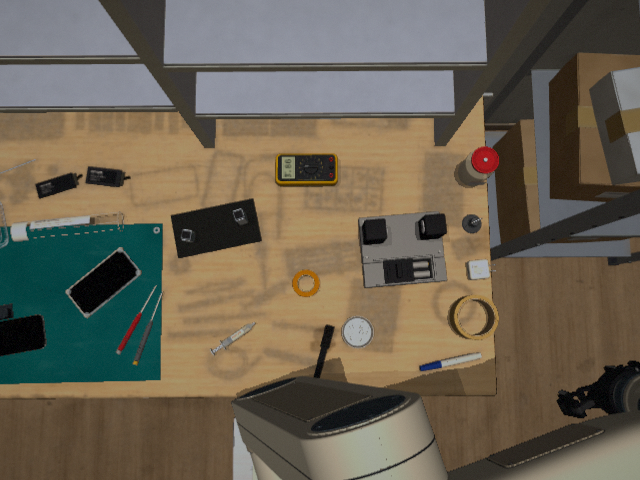

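The scene view shows the cells on the mat: the tall one at (252,292), the short one at (237,334). The tester is at (342,237). In the top view the tester's posts are at (374,231) and (431,226), the black cover with its rib is at (398,270), and the bare batteries at (422,266) show it open. The mat and tester are both slightly yawed.

```bash
cat > h.py <<'E'
from plant import ctrl
import cv2,numpy as np
from scipy.spatial.transform import Rotation as R
def cloud(c,d,info=None):
    i=info or ctrl.camera_info(c);K=np.array(i['K'],float);T=np.array(i['camera_from_world'])
    v,u=np.mgrid[0:480,0:640]
    dx=(u-K[0,2])/K[0,0];dy=(v-K[1,2])/K[1,1];x,y=dx.copy(),dy.copy()
    for _ in range(8):
        f=1+i['k1']*(x*x+y*y);x,y=dx/f,dy/f
    P=np.stack([x*d,y*d,d],-1)-T[:3,3]
    return P@T[:3,:3]   # world
def rect(pts):
    (c,s,a)=cv2.minAreaRect(pts.astype(np.float32));return np.round(c,1),np.round(s,1),round(a,2)
def rel(target,Rt=None):
    s=ctrl.read_state();Rn=s['eef_rot'];t=Rn.T@(np.array(target)-s['tool_pos'])
    w=np.zeros(3) if Rt is None else R.from_matrix(Rn.T@Rt).as_rotvec(degrees=True)
    return np.round(t/1000,4).tolist(),np.round(w,2).tolist()
E
python3 - <<'E'
from h import *
p,d=ctrl.snapshot('top');W=cloud('top',d)
for q,lo,hi in(('tester',18,30),('tester',90,110),('lens_mat',0,9),('cell',0,90),('short_mid',0,60)):
    r=ctrl.silhouettes('top',q)
    if not r: print(q,'none');continue
    m=r[0]['pixels']&(d>0)&(W[...,2]>lo)&(W[...,2]<hi)
    print(q,lo,m.sum(),rect(W[m][:,:2]) if m.sum()>5 else'',np.median(W[m][:,2]))
print(np.round(ctrl.camera_info('wrist')['camera_from_world'],2).tolist())
print(np.array(ctrl.camera_info('wrist')['K']).tolist())
E
```

```text
tester 18 3972 (array([ 511.1, -213.1]), array([155.3, 180.6]), 4.48) 24.298727548369033
tester 90 939 (array([ 548. , -209.9]), array([ 44.8, 170.5]), 4.44) 99.36729692952589
lens_mat 0 3024 (array([564.4, 200.9]), array([101.9, 191. ]), 11.38) 3.740673992127899
cell 0 200 (array([588.3, 146.5]), array([38.1, 31.1]), 16.79) 60.657602740560876
short_mid 0 152 (array([543.3, 257.8]), array([22.6, 24.7]), 77.37) 39.523236756422065
[[0.45, -0.89, 0.0, -550.12], [-0.86, -0.43, 0.27, -34.08], [-0.25, -0.12, -0.96, 378.19], [0.0, 0.0, 0.0, 1.0]]
[[404.69306771884226, 0.0, 317.4898467483472], [0.0, 404.69306771884226, 231.00834338592506], [0.0, 0.0, 1.0]]
```

```bash
cat >> h.py <<'E'
TO=np.array([548.2,-209.5,0]);TY=4.45
TR=R.from_euler('z',TY,degrees=True).as_matrix()
def t2w(p): return TO+TR@np.array(p,float)
def w2t(p): return TR.T@(np.asarray(p)-TO)
DOWN=np.diag([1.,-1,-1])
E
python3 - <<'E'
from h import *
print(rel(t2w([-88,60,170]),TR@DOWN))
E
```

```text
([0.3377, -0.2061, 0.0536], [0.0, 0.0, 22.12])
```

Call:
{"op": "drive_tool", "data": {"motion": [[[0.338,-0.206,0.054,0,0,22.1,0],[0.338,-0.206,0.054,0,0,22.1,0],[0.338,-0.206,0.054,0,0,22.1,0],[0.338,-0.206,0.054,0,0,22.1,0],[0.338,-0.206,0.054,0,0,22.1,0],[0.338,-0.206,0.054,0,0,22.1,0],[0.338,-0.206,0.054,0,0,22.1,0],[0.338,-0.206,0.054,0,0,22.1,0],[0.338,-0.206,0.054,0,0,22.1,0],[0.338,-0.206,0.054,0,0,22.1,0],[0.338,-0.206,0.054,0,0,22.1,0],[0.338,-0.206,0.054,0,0,22.1,0],[0.338,-0.206,0.054,0,0,22.1,0],[0.338,-0.206,0.054,0,0,22.1,0],[0.338,-0.206,0.054,0,0,22.1,0],[0.338,-0.206,0.054,0,0,22.1,0]]]}}

```text
time: 2.63
tool_pos: [455.9, -157.4, 169.7]
eef_rot: [[0.997, 0.076, 0.0], [0.076, -0.997, -0.0], [0.0, 0.0, -1.0]]
contact_force: [0.2, -0.4, -0.4]
opening: 0.1
finger_force: 0.0
```

Run:
```python
from h import *
s=ctrl.read_state();print(s['time'],s['tool_pos'],s['opening'],s['contact_force'])
p,d=ctrl.snapshot('wrist');cv2.imwrite('pics/w1.png',p[:,:,::-1]);W=cloud('wrist',d)
for r in ctrl.pinpoint('wrist','cover_rib')[:2]: print(r['score'],r['xyz'],w2t(r['xyz']))
L=(W-TO)@TR
m=(d>0)&(L[...,2]>38)&(L[...,2]<48)&(L[...,0]<-55)&(L[...,0]>-120)&(abs(L[...,1])<70)
print('ribtop',m.sum(),rect(L[m][:,:2]),np.median(L[m][:,2]))
m=(d>0)&(L[...,2]>20)&(L[...,2]<26)&(L[...,0]<60)&(L[...,0]>-130)&(abs(L[...,1])<110)
print('base',m.sum(),rect(L[m][:,:2]))
m=(d>0)&(L[...,2]>95)&(L[...,2]<105)&(abs(L[...,0])<40)&(abs(L[...,1])<110)
print('posts',m.sum(),rect(L[m][:,:2]) if m.sum() else '')
```

```text
2.6333 [ 455.85410963 -157.42816521  169.73508038] 0.05036401315521721 [ 0.1574066  -0.4164528  -0.40111161]
0.89 [461.4, -202.7, 33.2] [-86.01072886  13.51423401  33.2       ]
ribtop 603 (array([-84.9,  16.2]), array([29.8, 10.3]), 0.27) 41.9438543374224
base 30518 (array([-37.2,   2.4]), array([155.3, 180.1]), 0.06)
posts 14532 (array([0.1, 2.5]), array([ 43.9, 170.5]), 0.04)
```

View pics/w1.png

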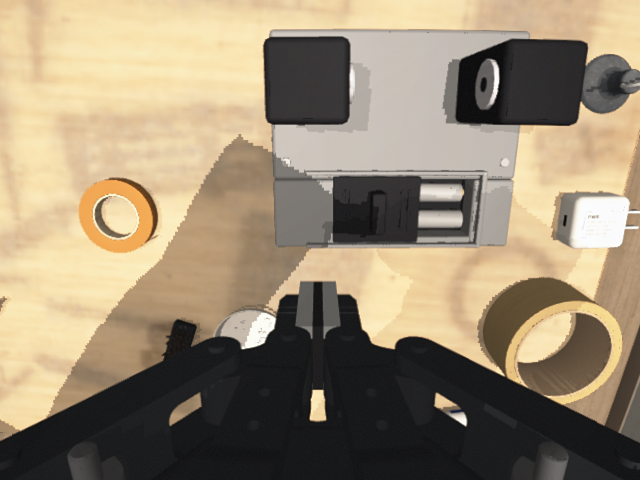

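The wrist view shows the black cover at (376,209) with its rib at (378,212). Both batteries are exposed to its right, and the way on to the rib's left side is free. Next I check the height of the shut fingertips.

Run:
```python
from h import *
p,d=ctrl.snapshot('wrist');W=cloud('wrist',d)
s=ctrl.read_state();P=(W-s['tool_pos'])@s['eef_rot']
m=(d>0)&(np.abs(P[...,0])<30)&(np.abs(P[...,1])<40)&(P[...,2]<60)&(P[...,2]>-30)
Q=P[m];print(len(Q),np.percentile(Q[:,2],[50,90,99,100]),Q[Q[:,2]>5].min(0),Q[Q[:,2]>5].max(0))
print(rel(t2w([-85,50,55]),TR@DOWN))
```

```text
Traceback (most recent call last):
ValueError: zero-size array to reduction operation minimum which has no identity
```

Call:
{"op": "drive_tool", "data": {"motion": [[[0.003,0.009,0.03,0,0,0,0],[0.003,0.009,0.06,0,0,0,0],[0.003,0.009,0.08,0,0,0,0],[0.003,0.009,0.09,0,0,0,0],[0.003,0.009,0.094,0,0,0,0],[0.003,0.009,0.098,0,0,0,0],[0.003,0.009,0.102,0,0,0,0],[0.003,0.009,0.106,0,0,0,0],[0.003,0.009,0.11,0,0,0,0],[0.003,0.009,0.113,0,0,0,0],[0.003,0.009,0.114,0,0,0,0],[0.003,0.009,0.114,0,0,0,0],[0.003,0.009,0.114,0,0,0,0]]]}}

```text
time: 3.87
tool_pos: [460.0, -165.2, 55.7]
eef_rot: [[0.997, 0.078, 0.0], [0.078, -0.997, -0.0], [0.0, 0.0, -1.0]]
contact_force: [0.3, 0.5, 1.0]
opening: -0.1
finger_force: 0.0
```

Call:
{"op": "drive_tool", "data": {"motion": [[[0,0.005,0,0,0,0,0],[0,0.01,0,0,0,0,0],[0,0.015,0,0,0,0,0],[0,0.02,0,0,0,0,0],[0,0.025,0,0,0,0,0],[0,0.03,0,0,0,0,0],[0,0.035,0,0,0,0,0],[0,0.04,0,0,0,0,0],[0,0.044,0,0,0,0,0],[0,0.047,0,0,0,0,0],[0,0.05,0,0,0,0,0],[0,0.05,0,0,0,0,0]]]}}

```text
time: 4.87
tool_pos: [463.9, -215.5, 55.6]
eef_rot: [[0.997, 0.078, 0.0], [0.078, -0.997, -0.0], [0.0, 0.0, -1.0]]
contact_force: [-0.4, -0.0, 0.3]
opening: 0.2
finger_force: 0.0
```

Call:
{"op": "drive_tool", "data": {"motion": [[[0,0.002,0,0,0,0,0],[0,0.004,0,0,0,0,0],[0,0.006,0,0,0,0,0],[0,0.008,0,0,0,0,0]]]}}

```text
time: 5.2
tool_pos: [464.4, -223.1, 55.6]
eef_rot: [[0.997, 0.078, -0.0], [0.078, -0.997, 0.0], [-0.0, -0.0, -1.0]]
contact_force: [0.6, -0.4, 0.7]
opening: 0.0
finger_force: 0.0
```

Run:
```python
from h import *
p,d=ctrl.snapshot('wrist');cv2.imwrite('pics/w2.png',p[:,:,::-1]);W=cloud('wrist',d)
s=ctrl.read_state();print(s['contact_force'],w2t(s['tool_pos']))
L=(W-TO)@TR
m=(d>0)&(L[...,2]>38)&(L[...,2]<48)&(L[...,0]<-55)&(L[...,0]>-120)&(abs(L[...,1])<70)
print('ribtop',m.sum(),rect(L[m][:,:2]) if m.sum() else '')
```

```text
[ 0.20766347 -0.36562116 -0.10194116] [-84.51536148  -7.41442539  55.60607892]
ribtop 1506 (array([-84.4,  15.9]), array([10.4, 30.4]), 89.92)
```

View pics/w2.png

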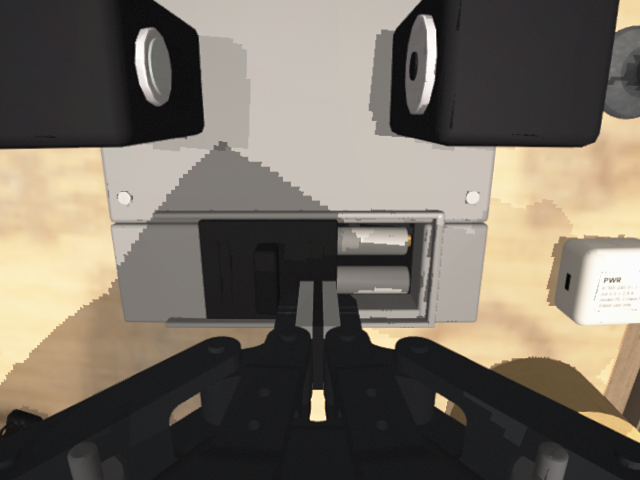

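The shut fingers are at (318,290), past the rib, which is still at (266,278). They went over its top, so the tips sit higher than I assumed.

Run:
```python
from h import *
p,d=ctrl.snapshot('wrist');W=cloud('wrist',d)
s=ctrl.read_state();L=(W-TO)@TR
for v in (275,280,285,290,300,310,325): print(v,[(round(float(d[v,u])),np.round(L[v,u]).tolist()) for u in (308,318,329)])
```

```text
275 [(191, [-86.0, -2.0, 28.0]), (190, [-86.0, -7.0, 28.0]), (191, [-86.0, -12.0, 28.0])]
280 [(191, [-89.0, -2.0, 29.0]), (191, [-89.0, -7.0, 28.0]), (191, [-89.0, -12.0, 28.0])]
285 [(146, [-73.0, -3.0, 71.0]), (145, [-73.0, -7.0, 71.0]), (144, [-72.0, -11.0, 72.0])]
290 [(141, [-73.0, -4.0, 76.0]), (141, [-73.0, -7.0, 76.0]), (142, [-73.0, -11.0, 75.0])]
300 [(134, [-73.0, -4.0, 83.0]), (132, [-72.0, -7.0, 85.0]), (133, [-73.0, -11.0, 84.0])]
310 [(127, [-73.0, -4.0, 90.0]), (127, [-73.0, -7.0, 90.0]), (127, [-73.0, -11.0, 90.0])]
325 [(118, [-73.0, -4.0, 100.0]), (117, [-73.0, -7.0, 100.0]), (118, [-73.0, -10.0, 100.0])]
```

Call:
{"op": "drive_tool", "data": {"motion": [[[0,0,-0.02,0,0,0,0],[0,-0.03,-0.02,0,0,0,0],[0,-0.058,-0.01,0,0,0,0],[0,-0.058,0.005,0,0,0,0],[0,-0.058,0.015,0,0,0,0],[0,-0.058,0.022,0,0,0,0],[0,-0.058,0.022,0,0,0,0],[0,-0.058,0.022,0,0,0,0]]]}}

```text
time: 5.97
tool_pos: [459.9, -165.3, 33.5]
eef_rot: [[0.997, 0.078, -0.0], [0.078, -0.997, 0.0], [-0.0, -0.0, -1.0]]
contact_force: [0.3, -0.4, -0.6]
opening: 0.1
finger_force: 0.0
```

Run:
```python
from h import *
p,d=ctrl.snapshot('wrist');cv2.imwrite('pics/w3.png',p[:,:,::-1]);W=cloud('wrist',d)
p2,d2=ctrl.snapshot('scene');cv2.imwrite('pics/s3.png',cv2.resize(p2[170:290,270:430,::-1],None,fx=4,fy=4))
s=ctrl.read_state();L=(W-TO)@TR
print(w2t(s['tool_pos']),s['contact_force'])
for v in (270,275,280,285,290,300,310,325,340): print(v,[(round(float(d[v,u])),np.round(L[v,u]).tolist()) for u in (280,308,318,329)])
```

```text
[-84.35326969  50.55701715  34.05552937] [0.11643926 0.97686836 0.00583572]
270 [(171, [-77.0, 67.0, 24.0]), (171, [-77.0, 55.0, 24.0]), (171, [-77.0, 51.0, 23.0]), (165, [-75.0, 46.0, 30.0])]
275 [(171, [-79.0, 67.0, 24.0]), (171, [-79.0, 55.0, 24.0]), (172, [-79.0, 51.0, 24.0]), (167, [-77.0, 46.0, 29.0])]
280 [(171, [-81.0, 67.0, 25.0]), (172, [-81.0, 55.0, 24.0]), (173, [-82.0, 51.0, 23.0]), (168, [-80.0, 46.0, 28.0])]
285 [(173, [-84.0, 67.0, 24.0]), (145, [-72.0, 54.0, 50.0]), (146, [-73.0, 51.0, 49.0]), (146, [-73.0, 47.0, 48.0])]
290 [(173, [-86.0, 67.0, 24.0]), (141, [-73.0, 54.0, 54.0]), (141, [-73.0, 51.0, 54.0]), (141, [-73.0, 47.0, 53.0])]
300 [(143, [-77.0, 64.0, 53.0]), (133, [-73.0, 54.0, 62.0]), (133, [-73.0, 51.0, 62.0]), (134, [-73.0, 47.0, 62.0])]
310 [(135, [-77.0, 64.0, 61.0]), (127, [-73.0, 54.0, 68.0]), (127, [-73.0, 51.0, 68.0]), (127, [-73.0, 47.0, 68.0])]
325 [(125, [-77.0, 63.0, 71.0]), (117, [-72.0, 54.0, 79.0]), (117, [-73.0, 51.0, 79.0]), (118, [-73.0, 48.0, 78.0])]
340 [(109, [-72.0, 61.0, 87.0]), (108, [-72.0, 54.0, 88.0]), (118, [-77.0, 51.0, 79.0]), (107, [-71.0, 48.0, 89.0])]
```

View pics/s3.png

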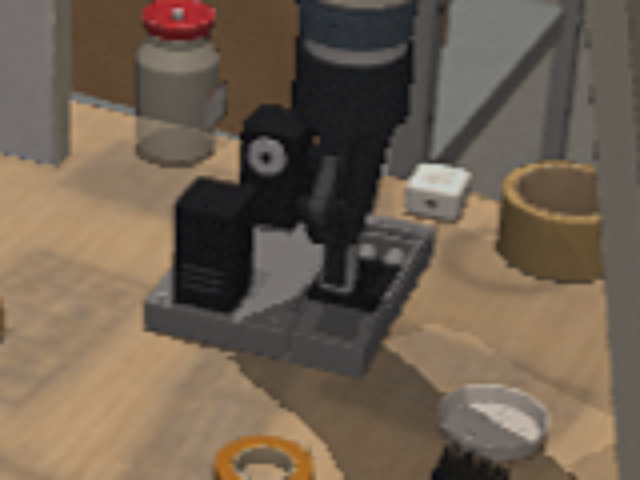

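The scene crop shows the fingertips ending well above the cover plate, at (340,290). Depth agrees: the shut tips are about 15 mm behind the reported TCP, not 22 mm ahead. I lower the tool by another 15 mm and push.

Call:
{"op": "drive_tool", "data": {"motion": [[[0,0,0.005,0,0,0,0],[0,0,0.01,0,0,0,0],[0,0,0.013,0,0,0,0],[0,0,0.015,0,0,0,0],[0,0.005,0.015,0,0,0,0],[0,0.01,0.015,0,0,0,0],[0,0.015,0.015,0,0,0,0],[0,0.02,0.015,0,0,0,0],[0,0.024,0.015,0,0,0,0],[0,0.028,0.015,0,0,0,0]]]}}

```text
time: 6.9
tool_pos: [462.4, -194.0, 20.1]
eef_rot: [[0.997, 0.078, 0.001], [0.078, -0.997, -0.002], [0.001, 0.002, -1.0]]
contact_force: [-5.7, 2.0, 20.9]
opening: -0.2
finger_force: 10.7
```

Call:
{"op": "drive_tool", "data": {"motion": [[[0,0,-0.004,0,0,0,0],[0,0,-0.004,0,0,0,0]]]}}

```text
time: 7.07
tool_pos: [462.3, -193.5, 23.1]
eef_rot: [[0.997, 0.078, 0.001], [0.078, -0.997, -0.001], [0.001, 0.001, -1.0]]
contact_force: [0.1, -0.3, -0.1]
opening: -0.0
finger_force: 0.0
```

Run:
```python
from h import *
p,d=ctrl.snapshot('wrist');cv2.imwrite('pics/w4.png',p[:,:,::-1]);W=cloud('wrist',d)
s=ctrl.read_state();L=(W-TO)@TR
print(w2t(s['tool_pos']),s['contact_force'])
for v in (270,280,285,290,300,310): print(v,[(round(float(d[v,u])),np.round(L[v,u]).tolist()) for u in (280,308,318,329)])
m=(d>0)&(L[...,2]>38)&(L[...,2]<46)&(L[...,0]<-55)&(L[...,0]>-120)&(abs(L[...,1])<70)
print('ribtop',m.sum(),rect(L[m][:,:2]) if m.sum() else '')
```

```text
[-84.55098571  22.87927342  22.61911028] [ 0.05304875 -0.63284555 -0.31219899]
270 [(159, [-73.0, 38.0, 24.0]), (160, [-73.0, 27.0, 23.0]), (159, [-73.0, 23.0, 24.0]), (156, [-71.0, 19.0, 27.0])]
280 [(161, [-77.0, 38.0, 23.0]), (161, [-77.0, 27.0, 23.0]), (162, [-77.0, 23.0, 22.0]), (156, [-75.0, 19.0, 28.0])]
285 [(162, [-80.0, 38.0, 22.0]), (146, [-73.0, 27.0, 37.0]), (146, [-73.0, 23.0, 38.0]), (145, [-73.0, 19.0, 38.0])]
290 [(162, [-81.0, 38.0, 23.0]), (141, [-73.0, 27.0, 42.0]), (141, [-73.0, 23.0, 42.0]), (141, [-73.0, 19.0, 42.0])]
300 [(143, [-77.0, 36.0, 42.0]), (133, [-73.0, 26.0, 51.0]), (133, [-73.0, 23.0, 51.0]), (134, [-73.0, 19.0, 50.0])]
310 [(135, [-77.0, 36.0, 50.0]), (127, [-73.0, 26.0, 57.0]), (126, [-72.0, 23.0, 58.0]), (127, [-73.0, 20.0, 58.0])]
ribtop 2361 (array([-82.8,   9.1]), array([23.7, 54.6]), 4.01)
```

View pics/w4.png

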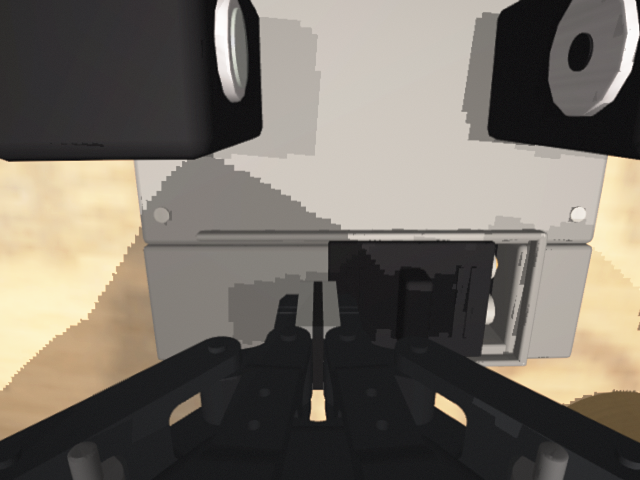

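The cover plate now spans x 330–495 px with its rib at (412,300), so it has already moved about 29 mm home. The tips were pressing on the plate and dragged it along. I raise the tips a little, to just above the plate, and push on the rib itself.

Call:
{"op": "drive_tool", "data": {"motion": [[[0,0,-0.0015,0,0,0,0],[0,0.005,-0.0015,0,0,0,0],[0,0.01,-0.0015,0,0,0,0],[0,0.015,-0.0015,0,0,0,0],[0,0.02,-0.0015,0,0,0,0],[0,0.024,-0.0015,0,0,0,0],[0,0.028,-0.0015,0,0,0,0],[0,0.03,-0.0015,0,0,0,0]]]}}

```text
time: 7.78
tool_pos: [464.4, -223.5, 23.9]
eef_rot: [[0.997, 0.078, -0.0], [0.078, -0.997, 0.0], [-0.0, -0.0, -1.0]]
contact_force: [0.3, 1.3, -0.0]
opening: 0.0
finger_force: 0.7
```

```bash
cat > look.py <<'E'
from h import *
p,d=ctrl.snapshot('wrist');W=cloud('wrist',d)
s=ctrl.read_state();L=(W-TO)@TR
print(w2t(s['tool_pos']),s['contact_force'])
m=(d>0)&(L[...,2]>40)&(L[...,2]<44.5)&(L[...,0]<-65)&(L[...,0]>-105)&(L[...,1]<w2t(s['tool_pos'])[1]-3)&(L[...,1]>-60)
print('rib',m.sum(),rect(L[m][:,:2]) if m.sum() else '')
m=(d>0)&(L[...,2]>26.5)&(L[...,2]<30.5)&(p.max(2)<60)&(L[...,0]<-55)&(L[...,0]>-115)&(abs(L[...,1])<80)
print('plate y',np.percentile(L[m][:,1],[1,99]))
m=(d>0)&(L[...,2]>20)&(L[...,2]<26)&(L[...,0]<60)&(L[...,0]>-130)&(abs(L[...,1])<110)
print('base',rect(L[m][:,:2]))
E
python3 look.py
```

```text
[-84.62009952  -7.63493324  23.95192415] [-0.63284389 -0.64425694  1.02058724]
rib 1562 (array([-79.7, -26.7]), array([30.7, 17.1]), 37.8)
plate y [-56.54355586   5.64546553]
base (array([-45.1,   2.3]), array([139.9, 180. ]), 0.13)
```

Call:
{"op": "drive_tool", "data": {"motion": [[[0,0.001,0,0,0,0,0],[0,0.002,0,0,0,0,0],[0,0.003,0,0,0,0,0],[0,0.004,0,0,0,0,0],[0,0.004,0,0,0,0,0]]]}}

```text
time: 8.25
tool_pos: [464.6, -226.2, 24.0]
eef_rot: [[0.997, 0.079, -0.0], [0.079, -0.997, 0.002], [-0.0, -0.002, -1.0]]
contact_force: [0.9, 5.4, 1.1]
opening: 0.4
finger_force: 2.6
```

Call:
{"op": "drive_tool", "data": {"motion": [[[0,0.001,0,0,0,0,0],[0,0.002,0,0,0,0,0],[0,0.003,0,0,0,0,0],[0,0.003,0,0,0,0,0]]]}}

```text
time: 8.58
tool_pos: [464.5, -226.7, 23.8]
eef_rot: [[0.997, 0.08, -0.0], [0.08, -0.997, 0.006], [0.0, -0.006, -1.0]]
contact_force: [1.3, 17.2, 5.0]
opening: -0.2
finger_force: 8.7
```

```bash
python3 look.py
```

```text
[-84.780973   -10.67245692  23.84250701] [ 1.61010926 17.6128024   4.56227079]
rib 1467 (array([-79.7, -29.3]), array([29.9, 16.6]), 37.39)
plate y [-59.05393489   3.34595756]
base (array([-45.3,   2.4]), array([180. , 139.3]), 89.94)
```

The cover hit its stop at 17 N with the plate centred at about y −30 mm, so it is shut. Now I lift and go to hover over the tall cell, turning so the fingers close along its x axis.

Call:
{"op": "drive_tool", "data": {"motion": [[[0,-0.007,0,0,0,0,0],[0,-0.007,-0.04,0,0,0,0.0],[0,-0.007,-0.08,0,0,0,0],[0,-0.007,-0.126,0,0,-7,0],[0.146,-0.364,-0.126,0,0,-14,0.06],[0.146,-0.364,-0.126,0,0,-21,0.06],[0.146,-0.364,-0.126,0,0,-28,0.06],[0.146,-0.364,-0.126,0,0,-35,0.06],[0.146,-0.364,-0.126,0,0,-42,0.06],[0.146,-0.364,-0.126,0,0,-49,0.06],[0.146,-0.364,-0.126,0,0,-56,0.06],[0.146,-0.364,-0.126,0,0,-63,0.06],[0.146,-0.364,-0.126,0,0,-70,0.06],[0.146,-0.364,-0.126,0,0,-77,0.06],[0.146,-0.364,-0.126,0,0,-84,0.06],[0.146,-0.364,-0.126,0,0,-91,0.06],[0.146,-0.364,-0.126,0,0,-97,0.06],[0.146,-0.364,-0.126,0,0,-97,0.06],[0.146,-0.364,-0.126,0,0,-97,0.06],[0.146,-0.364,-0.126,0,0,-97,0.06]]]}}

```text
time: 10.3
tool_pos: [582.2, 144.1, 150.2]
eef_rot: [[-0.195, 0.981, 0.0], [0.981, 0.195, -0.0], [-0.0, 0.0, -1.0]]
contact_force: [-0.1, 0.2, -0.7]
opening: 60.1
finger_force: 0.0
```

```bash
cat > cell.py <<'E'
import sys
from h import *
s=ctrl.read_state();print('t',s['time'],s['opening'],'q',np.round(s['q'],0))
p,d=ctrl.snapshot('wrist');cv2.imwrite(sys.argv[1],p[:,:,::-1]);W=cloud('wrist',d)
P=(W-s['tool_pos'])@s['eef_rot']
for q in('cell_mid','cell'):
    for r in ctrl.pinpoint('wrist',q)[:2]: print(q,round(r['score'],2),np.round(r['xyz'],1))
r=ctrl.silhouettes('wrist','cell')
if r:
    S=r[0]['pixels'];m=S&(d>0)
    for lo,hi in((55,62),(62,66.5),(66.5,73)):
        k=m&(W[...,2]>lo)&(W[...,2]<hi)
        if k.sum()>20: print(lo,k.sum(),rect(W[k][:,:2]))
m=(d>0)&(W[...,2]>2)&(W[...,2]<6)&(abs(W[...,0]-564)<90)&(abs(W[...,1]-203)<130);print('mat',rect(W[m][:,:2]))
yaw=np.degrees(np.arctan2(s['eef_rot'][1,0],s['eef_rot'][0,0]));print('tcp',s['tool_pos'],'yaw',yaw)
# fingertips in tool frame
k=(d>0)&(d<200)&(abs(P[...,0])<25)&(abs(P[...,1])<60)&(P[...,2]<40)&(P[...,2]>-60)&~(S if r else False)
if k.any(): print('tips',np.percentile(P[k][:,2],[95,99,100]),P[k].min(0),P[k].max(0))
E
python3 cell.py pics/w5.png
```

```text
t 10.3 60.11652536766845 q [ 6. 21. -0. 69. -0. 85.]
cell_mid 0.67 [580.2 144.6  32.7]
cell_mid 0.45 [583.1 143.    3.1]
55 224 (array([582.1, 145.8]), array([24. , 20.4]), 18.11)
62 491 (array([582.5, 144.7]), array([23.6, 22.4]), 18.03)
66.5 688 (array([582.4, 144.8]), array([15. , 17.7]), 18.49)
mat (array([563.7, 186.5]), array([218.8, 168.5]), 87.8)
tcp [582.19325876 144.09307764 150.15750843] yaw 101.25945477913983
tips [-18.34410668 -14.14258385 -11.97915437] [-11.45812667 -59.99648561 -59.99840692] [ 14.63375193  59.97305595 -11.97915437]
```

View pics/w5.png

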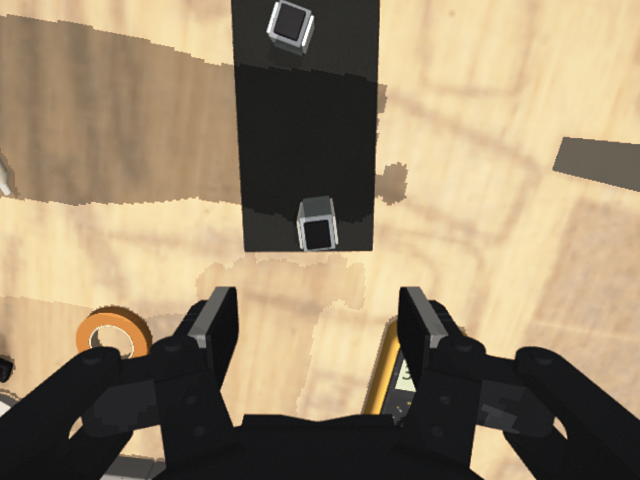

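The wrist view shows the tall cell at (318,225), with its frosted plates edge-on to the left and right. The short cell is at (290,25), well clear. The cell's yaw is about 18°, so I turn 6.9° more and descend slowly.

Call:
{"op": "drive_tool", "data": {"motion": [[[0.001,0,0,0,0,-6.9,0.06],[0.001,0,0.03,0,0,-6.9,0.06],[0.001,0,0.05,0,0,-6.9,0.06],[0.001,0,0.06,0,0,-6.9,0.06],[0.001,0,0.06,0,0,-6.9,0.06],[0.001,0,0.06,0,0,-6.9,0.06]]]}}

```text
time: 11.0
tool_pos: [582.0, 145.2, 90.3]
eef_rot: [[-0.315, 0.949, -0.0], [0.949, 0.315, -0.0], [0.0, -0.0, -1.0]]
contact_force: [-0.2, 0.2, -0.2]
opening: 60.6
finger_force: 0.0
```

```bash
python3 cell.py pics/w6.png; python3 -c "
from h import *
s=ctrl.read_state();p,d=ctrl.snapshot('wrist');P=(cloud('wrist',d)-s['tool_pos'])@s['eef_rot']
for v in (285,290,292,295,300,310,320): print(v,[np.round(P[v,u]).tolist() for u in (225,232,404,412)])"
```

```text
t 11.0 60.55775421857437 q [ 6. 23. -6. 61. -0. 78.]
cell_mid 0.75 [582.  145.   35.4]
cell 0.9 [582.5 142.9   3.7]
55 314 (array([582.6, 146.2]), array([24. , 20.1]), 17.99)
62 884 (array([582.9, 145.5]), array([23.8, 21.8]), 17.3)
66.5 1156 (array([582.9, 145.3]), array([14.8, 17.3]), 17.55)
mat (array([564.3, 189.4]), array([179.4, 232.8]), 0.12)
tcp [581.95774198 145.18139977  90.29374693] yaw 108.34288397241706
tips [-18.94563647 -14.73091824  25.15375759] [-11.74256998 -59.1848605  -59.99944935] [14.52036675 59.3875676  25.15375759]
285 [[-36.0, -60.0, 92.0], [-36.0, -55.0, 92.0], [-36.0, 57.0, 92.0], [-36.0, 62.0, 92.0]]
290 [[11.0, -32.0, -20.0], [11.0, -30.0, -18.0], [11.0, 31.0, -19.0], [11.0, 33.0, -20.0]]
292 [[11.0, -32.0, -22.0], [10.0, -30.0, -19.0], [11.0, 31.0, -20.0], [11.0, 33.0, -21.0]]
295 [[11.0, -31.0, -24.0], [9.0, -30.0, -19.0], [10.0, 31.0, -21.0], [11.0, 32.0, -24.0]]
300 [[11.0, -30.0, -27.0], [7.0, -30.0, -19.0], [70.0, 0.0, -150.0], [11.0, 32.0, -28.0]]
310 [[9.0, -30.0, -31.0], [4.0, -30.0, -20.0], [5.0, 31.0, -23.0], [11.0, 30.0, -34.0]]
320 [[6.0, -30.0, -32.0], [0.0, -30.0, -21.0], [1.0, 31.0, -23.0], [7.0, 31.0, -34.0]]
```

View pics/w6.png

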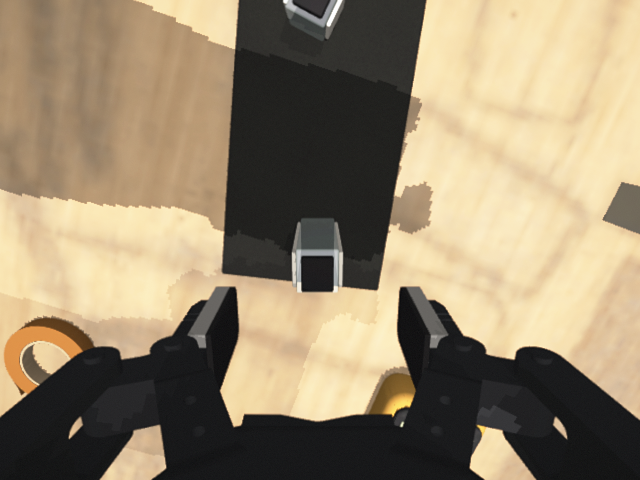

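The tall cell is at (318,255), centred between the open fingers at (225,330) and (412,330). I correct by half a millimetre and half a degree, then descend.

Call:
{"op": "drive_tool", "data": {"motion": [[[0,0.0005,0.02,0,0,0.6,0.06],[0,0.0005,0.04,0,0,0.6,0.06],[0,0.0005,0.055,0,0,0.6,0.06],[0,0.0005,0.065,0,0,0.6,0.06],[0,0.0005,0.07,0,0,0.6,0.06],[0,0.0005,0.074,0,0,0.6,0.06],[0,0.0005,0.078,0,0,0.6,0.06],[0,0.0005,0.081,0,0,0.6,0.06],[0,0.0005,0.084,0,0,0.6,0.06],[0,0.0005,0.086,0,0,0.6,0.06],[0,0.0005,0.086,0,0,0.6,0.06]]], "squeeze": 20}}

```text
time: 12.17
tool_pos: [582.3, 145.4, 3.9]
eef_rot: [[-0.305, 0.952, -0.0], [0.952, 0.305, -0.0], [0.0, -0.0, -1.0]]
contact_force: [0.3, -0.2, 0.5]
opening: 59.9
finger_force: 0.0
```

```bash
python3 cell.py pics/w7.png
```

```text
t 12.1667 59.94308834374352 q [  6.  28. -13.  49.  -0.  78.]
cell_mid 0.77 [580.7 140.   32.5]
cell_mid 0.54 [564.2 204.6   2.8]
cell 0.77 [583.5 141.8   2.6]
55 1700 (array([581.8, 146.6]), array([24.3, 21.1]), 17.79)
62 2387 (array([581.8, 146.9]), array([23.8, 20.2]), 18.33)
66.5 2730 (array([581.6, 147.1]), array([15.1, 15.1]), 18.7)
mat (array([582.3, 188.7]), array([170.2, 151.4]), 11.7)
tcp [582.30158132 145.38740847   3.91991127] yaw 107.7704391610946
tips [4.02135808 4.78393004 6.04675492] [-24.99645694 -59.99714775 -59.99675079] [24.99983411 59.99882004  6.04675492]
```

View pics/w7.png

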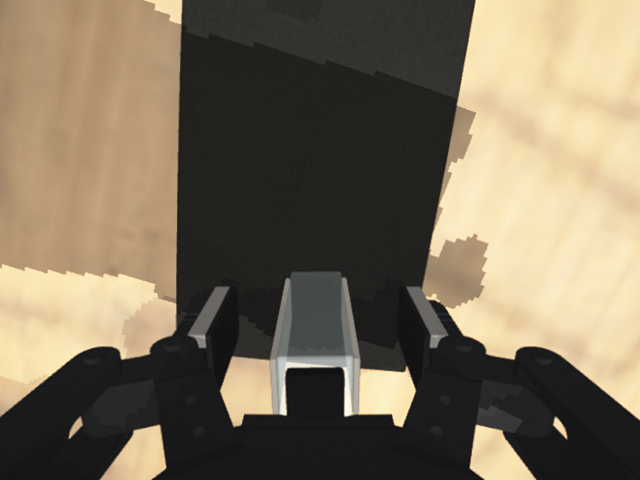

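The cell at (315,345) stands centred between the fingers with no contact. The gripper's palm, at (320,425), is above the stopper. Closing.

Call:
{"op": "drive_tool", "data": {"motion": [[[0,0,0,0,0,0,0.04],[0,0,0,0,0,0,0.028],[0,0,0,0,0,0,0.02],[0,0,0,0,0,0,0.015],[0,0,0,0,0,0,0.015],[0,0,0,0,0,0,0.015],[0,0,0,0,0,0,0.015],[0,0,0,0,0,0,0.015]]], "squeeze": 25}}

```text
time: 13.03
tool_pos: [582.5, 145.4, 4.3]
eef_rot: [[-0.305, 0.952, 0.0], [0.952, 0.305, 0.0], [-0.0, 0.0, -1.0]]
contact_force: [-0.9, -0.2, 2.1]
opening: 23.7
finger_force: 27.2
```

Call:
{"op": "drive_tool", "data": {"motion": [[[0,0,-0.005,0,0,0,0.015],[0,0,-0.015,0,0,0,0.015],[0,0,-0.03,0,0,0,0.015],[0,0,-0.05,0,0,0,0.015],[0,0,-0.08,0,0,0,0.015],[0,0,-0.11,0,0,0,0.015],[0,0,-0.13,0,0,0,0.015],[0,0,-0.14,0,0,0,0.015],[0,0,-0.14,0,0,0,0.015]]]}}

```text
time: 13.78
tool_pos: [583.4, 145.6, 146.9]
eef_rot: [[-0.305, 0.952, 0.004], [0.952, 0.305, 0.0], [-0.001, 0.004, -1.0]]
contact_force: [0.1, 0.1, -1.3]
opening: 23.5
finger_force: 27.0
```

```bash
cat > held.py <<'E'
import sys
from h import *
s=ctrl.read_state();print('t',s['time'],s['opening'],s['finger_force'],s['tool_pos'])
p,d=ctrl.snapshot('wrist');cv2.imwrite(sys.argv[1],p[:,:,::-1]);W=cloud('wrist',d)
P=(W-s['tool_pos'])@s['eef_rot']
m=(d>0)&(abs(P[...,0])<16)&(abs(P[...,1])<11.5)&(P[...,2]>-70)&(P[...,2]<10)
for v in range(250,420,12):
    k=m[v]
    if k.sum()>3: print(v,np.flatnonzero(k)[[0,-1]],np.round(np.median(P[v][k],0),1))
# clear window plane facing the camera (+tool x): fit
k=m&(P[...,0]>7)&(P[...,2]<-8)&(P[...,2]>-50)&(abs(P[...,1])<8)
if k.sum()>30:
    Q=P[k];A=np.c_[Q[:,1],Q[:,2],np.ones(len(Q))];c,*_=np.linalg.lstsq(A,Q[:,0],rcond=None)
    print('window x=',c,'yaw err deg',np.degrees(np.arctan(c[0])),'tilt',np.degrees(np.arctan(c[1])),len(Q))
E
python3 held.py pics/w8.png
```

```text
t 13.7833 23.469380009456305 26.994150280952454 [583.39146869 145.56801664 146.87317685]
274 [293 342] [10.7 -0.1 -1.5]
286 [287 348] [ 10.8  -0.1 -13. ]
298 [285 350] [ 10.6  -0.1 -22.8]
310 [283 352] [ 10.7  -0.1 -31.7]
322 [281 354] [ 10.6  -0.2 -39.4]
334 [279 356] [ 10.6  -0.1 -46.2]
346 [277 359] [ 10.4   0.1 -52.2]
358 [275 361] [  9.9  -0.  -57.1]
370 [275 361] [  7.8   0.1 -59.2]
382 [275 360] [  6.4  -0.2 -62.2]
394 [276 360] [  2.8   0.1 -62.1]
406 [276 359] [ -0.8  -0.  -62.2]
418 [305 331] [ -4.5   0.1 -62.3]
window x= [-4.80341038e-03  4.51439633e-03  1.08455645e+01] yaw err deg -0.27521302520348795 tilt 0.258654099936861 3052
```

View pics/w8.png

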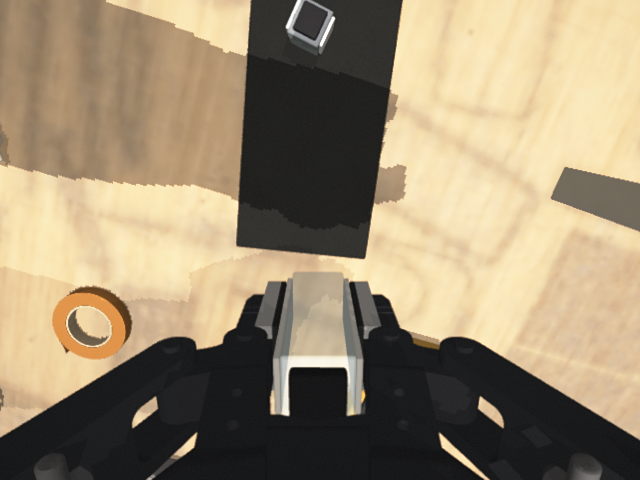

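The cell is held square in the gripper: its window plane is within 0.3° and its centre within 0.2 mm of the tool axis. The short cell at (310,25) is undisturbed. Now I carry it to a hover above the gap.

Call:
{"op": "drive_tool", "data": {"motion": [[[-0.01,-0.004,-0.001,0,0,1,0.015],[-0.03,-0.013,-0.003,0,0,2,0.015],[-0.055,-0.024,-0.003,0,0,3,0.015],[-0.083,-0.036,-0.003,0,0,4,0.015],[-0.111,-0.048,-0.003,0,0,5,0.015],[-0.139,-0.06,-0.003,0,0,6,0.015],[-0.167,-0.073,-0.003,0,0,7,0.015],[-0.195,-0.085,-0.003,0,0,8,0.015],[-0.223,-0.097,-0.003,0,0,9,0.015],[-0.251,-0.109,-0.003,0,0,10,0.015],[-0.279,-0.121,-0.003,0,0,11,0.015],[-0.302,-0.131,-0.003,0,0,12,0.015],[-0.317,-0.138,-0.003,0,0,13,0.015],[-0.325,-0.141,-0.003,0,0,13.3,0.015],[-0.325,-0.141,-0.003,0,0,13.3,0.015],[-0.325,-0.141,-0.003,0,0,13.3,0.015],[-0.325,-0.141,-0.003,0,0,13.3,0.015]]]}}

```text
time: 15.25
tool_pos: [547.1, -206.2, 146.6]
eef_rot: [[-0.079, 0.997, -0.001], [0.997, 0.079, 0.001], [0.001, -0.001, -1.0]]
contact_force: [0.3, 0.5, -0.6]
opening: 23.8
finger_force: 26.9
```

```bash
cat > gap.py <<'E'
import sys
from h import *
s=ctrl.read_state();print('t',s['time'],s['opening'],s['finger_force'],s['tool_pos'],s['contact_force'])
e=s['eef_rot'];print('yaw',np.degrees(np.arctan2(e[1,0],e[0,0])),'z',e[:,2])
p,d=ctrl.snapshot('wrist');cv2.imwrite(sys.argv[1],p[:,:,::-1]);W=cloud('wrist',d)
L=(W-TO)@TR;P=(W-s['tool_pos'])@e
far=(abs(P[...,0])>25)|(abs(P[...,1])>75)|(P[...,2]>6)
g=d>0
for n,k in(('posttop',g&far&(abs(L[...,2]-100)<4)&(abs(L[...,0])<35)&(abs(L[...,1]-62)<35)),
           ('posttop-',g&far&(abs(L[...,2]-100)<4)&(abs(L[...,0])<35)&(abs(L[...,1]+62)<35)),
           ('base',g&far&(abs(L[...,2]-24)<3)&(L[...,0]>-130)&(L[...,0]<60)&(abs(L[...,1])<110))):
    if k.sum()>100: print(n,k.sum(),rect(L[k][:,:2]),np.median(L[k][:,2]),L[k].min(0)[:2],L[k].max(0)[:2])
k=g&far&(L[...,2]>35)&(L[...,2]<92)&(abs(L[...,0])<18)&(L[...,1]<-30)&(L[...,1]>-50)
if k.sum()>100: print('sensor face y',np.median(L[k][:,1]),k.sum())
print('tcp local',w2t(s['tool_pos']))
E
python3 gap.py pics/w9.png; python3 held.py pics/w9b.png|tail -1
```

```text
t 15.25 23.751873513987352 26.884436309337616 [ 547.09513708 -206.15858499  146.56855782] [ 0.33196909  0.46689963 -0.56850642]
yaw 94.52218015017071 z [-8.98950462e-04  7.63905167e-04 -9.99999304e-01]
posttop 8487 (array([ 0.2, 64.9]), array([44.1, 44.6]), 0.03) 99.68998882597643 [-21.88542866  42.62330483] [22.23885855 87.21329604]
base 31091 (array([-37.2,   2.4]), array([179.3, 155.1]), 89.93) 23.86821183723071 [-114.77328363  -87.18014626] [40.46610335 92.11145509]
tcp local [ -0.84227487   3.41706737 146.56855782]
window x= [-5.63794197e-03  2.84384880e-03  1.08890795e+01] yaw err deg -0.3230268573618588 tilt 0.16294009474227092 2904
```

View pics/w9.png

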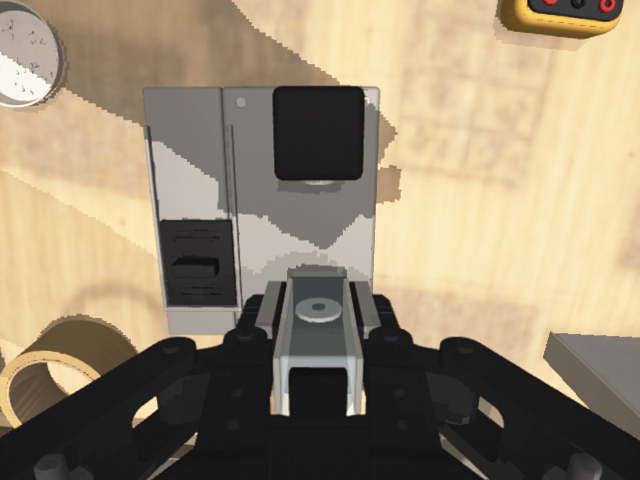

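The wrist view shows the shut cover at (197,262) with no batteries visible, and the lamp post at (318,133). The cell is held above the gap. The tester's position agrees between both tool orientations, with local offset (0.2, 2.4), so the correction is about 1 mm. I lower it slowly.

Call:
{"op": "drive_tool", "data": {"motion": [[[-0.0009,0.0011,0,0,0,-0.3,0.015],[-0.0009,0.0011,0.006,0,0,-0.3,0.015],[-0.0009,0.0011,0.014,0,0,-0.3,0.015],[-0.0009,0.0011,0.022,0,0,-0.3,0.015],[-0.0009,0.0011,0.03,0,0,-0.3,0.015],[-0.0009,0.0011,0.038,0,0,-0.3,0.015],[-0.0009,0.0011,0.046,0,0,-0.3,0.015],[-0.0009,0.0011,0.054,0,0,-0.3,0.015],[-0.0009,0.0011,0.062,0,0,-0.3,0.015],[-0.0009,0.0011,0.07,0,0,-0.3,0.015],[-0.0009,0.0011,0.077,0,0,-0.3,0.015],[-0.0009,0.0011,0.083,0,0,-0.3,0.015],[-0.0009,0.0011,0.088,0,0,-0.3,0.015],[-0.0009,0.0011,0.092,0,0,-0.3,0.015],[-0.0009,0.0011,0.095,0,0,-0.3,0.015],[-0.0009,0.0011,0.096,0,0,-0.3,0.015],[-0.0009,0.0011,0.096,0,0,-0.3,0.015],[-0.0009,0.0011,0.096,0,0,-0.3,0.015],[-0.0009,0.0011,0.096,0,0,-0.3,0.015]]]}}

```text
time: 16.93
tool_pos: [548.7, -208.0, 51.4]
eef_rot: [[-0.083, 0.997, 0.001], [0.997, 0.083, -0.0], [-0.0, 0.0, -1.0]]
contact_force: [-0.0, -0.8, -1.0]
opening: 23.3
finger_force: 26.9
```

```bash
python3 gap.py pics/w10.png; python3 held.py pics/w10b.png
python3 - <<'E'
from h import *
q=[ctrl.read_state()['tool_pos']]
p,d=ctrl.snapshot('scene');cv2.imwrite('pics/s10.png',cv2.resize(p[170:290,270:430,::-1],None,fx=4,fy=4))
for c in('scene','wrist'):
    for n in('cell_mid','beam'): print(c,n,[(round(r['score'],2),np.round(w2t(r['xyz']),1)) for r in ctrl.pinpoint(c,n)[:1]])
    q.append(ctrl.read_state()['tool_pos'])
print(np.mean([w2t(a) for a in q],0))
E
```

```text
t 16.9333 23.296026220848784 26.885867714881897 [ 548.65264659 -208.0316899    51.41826798] [-0.04549635 -0.7511555  -1.01801024]
yaw 94.77226419020448 z [ 5.10510275e-04 -2.79147085e-04 -9.99999831e-01]
posttop 30063 (array([-0.1, 65. ]), array([44. , 44.9]), 0.24) 99.50070153219838 [-22.0654689   42.45604593] [21.91666506 87.43972621]
base 46178 (array([-36.8,   3.2]), array([155., 180.]), 0.66) 23.5913307283205 [-115.08025973  -87.50401679] [40.05769185 92.44130603]
tcp local [ 0.5652069   1.42876332 51.41826798]
t 16.9833 23.78865471852189 26.88564509153366 [ 548.66400908 -208.03036938   51.40939542]
274 [293 342] [10.8  0.5 -3.6]
286 [284 346] [ 10.8  -0.4 -15. ]
298 [282 348] [ 10.8  -0.2 -24.9]
310 [280 351] [ 10.7   0.  -33.5]
322 [278 353] [ 10.7  -0.1 -41.2]
334 [277 355] [ 10.6   0.  -48.1]
346 [275 357] [ 10.7   0.1 -54.5]
358 [273 359] [ 10.    0.1 -59.1]
370 [273 359] [  7.7  -0.  -61. ]
382 [267 358] [  6.4  -0.  -64. ]
394 [274 358] [  2.8   0.1 -64. ]
406 [274 357] [ -1.   -0.1 -63.9]
418 [304 331] [ -4.5   0.4 -64.1]
window x= [-4.28151197e-03  4.11721275e-03  1.09165703e+01] yaw err deg -0.24531106673554465 tilt 0.23589758113789266 2934
scene cell_mid [(0.53, array([-1.5, -1.5, 87.7]))]
scene beam [(0.92, array([-0.1,  2.2, 83.7]))]
wrist cell_mid [(0.73, array([ 0.7, -1.7, 79.7]))]
wrist beam []
[ 0.47556168  1.51122488 51.25288039]
```

View pics/s10.png

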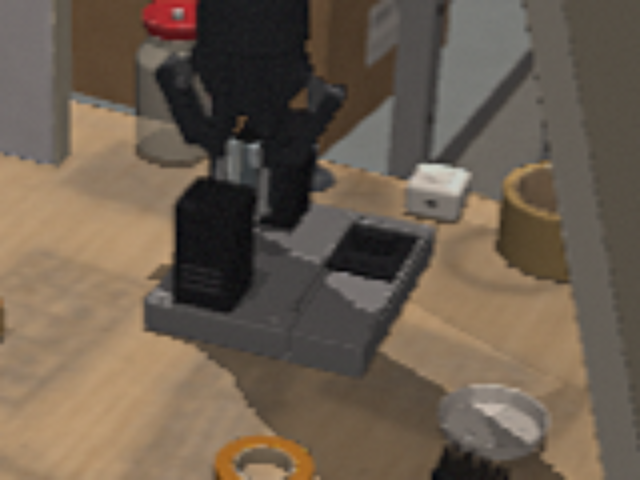

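The scene crop shows the cell at (243,175) upright between the posts and the cover shut at (375,250). Relative to the tester, the cell is about 1.1 mm too far towards the sensor and about 0.5 mm high. One small correction, then settle.

Call:
{"op": "drive_tool", "data": {"motion": [[[0.0011,-0.0003,0.0005,0,0,0,0.015],[0.0011,-0.0003,0.0005,0,0,0,0.015],[0.0011,-0.0003,0.0005,0,0,0,0.015],[0.0011,-0.0003,0.0005,0,0,0,0.015],[0.0011,-0.0003,0.0005,0,0,0,0.015],[0.0011,-0.0003,0.0005,0,0,0,0.015]]]}}

```text
time: 17.78
tool_pos: [548.1, -206.9, 50.6]
eef_rot: [[-0.083, 0.997, 0.0], [0.997, 0.083, 0.0], [0.0, 0.0, -1.0]]
contact_force: [0.6, 0.4, 0.5]
opening: 23.7
finger_force: 26.9
```

```bash
python3 gap.py pics/w11.png; python3 held.py pics/w11b.png|tail -4
python3 - <<'E'
from h import *
s=ctrl.read_state();p,d=ctrl.snapshot('wrist');W=cloud('wrist',d);L=(W-TO)@TR;P=(W-s['tool_pos'])@s['eef_rot'];g=d>0
m=g&(abs(P[...,0])<16)&(abs(P[...,1])<8)&(P[...,0]>9.5)&(P[...,2]<-10)&(P[...,2]>-55)
t=g&(abs(P[...,0])<6)&(abs(P[...,1])<6)&(P[...,2]<-58)&(P[...,2]>-70)
print('window y-11',np.median(L[m][:,1])-11,'stopper z',np.median(L[t][:,2]))
# cell x-centre from width of visible glass+plates at stopper/top
k=g&(abs(P[...,1])<14)&(abs(P[...,0])<12)&(P[...,2]<-57)&(P[...,2]>-63);print('x',L[k][:,0].min(),L[k][:,0].max())
m=g&(p.max(2)<60)&(L[...,2]>27)&(L[...,2]<31)&(L[...,0]<-55)&(L[...,0]>-115)&(abs(L[...,1])<80);print('cover y',np.percentile(L[m][:,1],[1,99]))
E
```

```text
t 17.7833 23.683746351783633 26.88515692949295 [ 548.1039871  -206.85441875   50.58205286] [0.55178128 0.35907002 0.5386229 ]
yaw 94.77423486927133 z [ 3.05713544e-06  8.85026753e-06 -1.00000000e+00]
posttop 30320 (array([-0.1, 65. ]), array([44. , 44.9]), 0.22) 99.49756864463001 [-22.00001112  42.45883163] [21.91762368 87.44490842]
base 45411 (array([-37.1,   3. ]), array([155.2, 180.1]), 0.48) 23.597171418713135 [-115.32993021  -87.55940648] [40.03622367 92.49603922]
tcp local [ 0.10954479  2.6450555  50.58205286]
394 [274 358] [  2.7   0.1 -64. ]
406 [274 357] [ -0.9   0.1 -64.2]
418 [304 331] [ -4.4   0.5 -64.4]
window x= [-6.36724436e-03  3.77149193e-03  1.08535887e+01] yaw err deg -0.3648112988544113 tilt 0.21608954542479503 2905
window y-11 2.381922363761335 stopper z 114.99594193921337
x -13.959725387525415 13.928158947633454
cover y [-48.48284953   4.37136605]
```

```bash
python3 -c "
from plant import ctrl
print(ctrl.hand_in())"
```

```text
the job is handed in; nothing more can be done
None
```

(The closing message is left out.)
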